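Press the creature jaw's fangs back, shortest first

ROBOT

A 6-joint arm with a two-finger parallel gripper is mounted at the origin on the work surface. World frame = base frame: x ahead of the robot, y to its left, z up, the work surface at z = 0. Lengths are in m, angles in rad, forces in N, time in s.
With the tool pointing down it reaches from about 0.35 to 0.875 m from the base axis. Payload 4.2 kg.
Tool frame: the origin (TCP) lies midway between the tips of the shut fingers; the grasp point (between the pads) lies 19 mm behind it; y points along the fingers, z is the direction in which the jaws open and shut, and the axes are right-handed (so a half turn about y gives the same grasp; the last joint's range is limited). The gripper opens to 87 mm and grips with 3 to 60 N. Pads are 19 mm wide; open, the fingers measure 117 mm over their backs; the gripper's body (75 mm by 190 mm) begins 51 mm behind the grasp point.
Start: joints at [1.513, 0.385, 0.008, 0, -1.194, -0.259], TCP at [0.195, 0.594, 0.223] pointing down, gripper open.
Joint ranges: [-3.14, 3.14], [-1.21, 2.06], [-1.07, 1.41], [-3.16, 2.05], [-2.99, -0.16], [-3.1, 3.1]. Speed limits (rad/s): [2.79, 2.79, 3.14, 3.14, 3.14, 3.14].

INTERFACE

Orientations are given as a unit quaternion [w, x, y, z].
In Python, from station import telemetry, grab_frame, camera_params, ticket gives the robot as it stands.
- The arm moves only by the tool carry_out, never from a script. Its argument "steps" is a list that holds one entry, the list of rows, each a list of 7 numbers: the turn, a rotation vector about the world's x, y, z in rad, then the shift along the world's x, y, z in mm, then the closure in counts, from 0 (fully open) to 255 (shut). A call has 1 to 12 rows; each row shifts and turns the commanded pose from where the row before left it; what a row does not reach is not made up. A row lasts 1/12 s, in which the tool goes at most 41.7 mm and 7.16 degrees, less where a joint would pass 70% of its speed; a pose out of reach is approached as far as the arm can. A call with a gripper value outside its range is refused whole. The fingers move at their own pace and stop on an object; "squeeze" is the grip in N (left out, the last holds). Time passes only in rows, so rows that do not move let the fingers close. It gives the time, the measured TCP pose, the force and the opening at its end, in the units of the state.
- telemetry.get_state(): the state, without advancing time (a new reading comes with each control period).
- grab_frame(name): name is "side" or "top" or "wrist"; returns (picture, depth): 420x560x3 uint8, red, green, blue; 420x560 float32, m along the optical axis (not along the pixel's ray), 0 where there is no reading.
- camera_params(name): a dict with "mtx" (3x3 intrinsics, pixels), "R" (3x3) and "t" (3): a world point X has camera coordinates R X + t; the wrist camera has in their place "hand_eye" (4x4, takes a point from camera to tool coordinates, whose origin is the TCP and whose axes are the tool frame's). Camera axes: x right, y down, z forward; pixel columns grow to the right and rows downward; lengths in m; the calibration is good to about 2 mm. A picture is of the moment at which its call begins: read the wrist's pose just before it. camera_params takes no time and is no camera call.
- ticket.hand_in(): hands the job in, once; it reports no verdict.
The state is a dict: "time_s": time; "joint_positions": joint angles; "qd": joint speeds; "joint_torque": joint torques, N m; "tcp_pos": TCP position; "tcp_rot": TCP orientation; "wrist_force": force on the tool from outside, world axes, zero at the start; "wrist_torque": the same for the moment, N m; "finger_gap": finger opening in m.
Only numpy, scipy, OpenCV 4.12 (cv2) and the standard library are available. Lean on these libraries where they do the work, as an engineer would, in place of code of your own. Each camera call takes 0.05 s, during which the arm holds its last target. There are 200 camera calls.

TASK

Set the three sliding steel fangs of the creature jaw back for fitting: with the fingertips press lightly on the top of the shortest fang, then the middle-length one, then the longest, each about 15 mm down into its sleeve and not to its hard stop. Do not lift or shift the fang sleeves out of the jaw, and leave the jar, the spare fang and the spatula where they are.

Things in the scene. Friction and masses are not known exactly. Their poses are not given: they have to be found in the camera images.
- jaw: Cast block shaped as a creature's lower jaw, fixed; 190 (x) by 210 mm (y), flat top 24 mm above the bench; gum ridge (top 33 mm) with little bone teeth (to 42 mm) round its +x end and both y sides. Origin: centre of the underside; z up. Sockets 40 mm wide, 10 deep at (x, y) = (48, 0), (-38, 66), (-38, -66) mm in its frame each hold one fang unit; which fang is where varies.
- fang_short_tip (a point): Centre of the blunt, rounded top (10 mm across) of the short fang: a plain steel cone, 20 mm thick at its foot, standing 30 mm proud of its sleeve when fully out, so its top is then about 78 mm above the bench. It moves down with the fang.
- fang_short (a joint): How far this fang has been pressed straight down into its sleeve, m: 0 fully out (it starts between 0 and 0.003), 0.024 at the hard stop. It slides against friction of about 2.5 N, has no return to speak of and stays where it is left.
- sleeve_short: Dark steel sleeve of the short fang: loose upright cylinder 38 mm across and 34 mm high, standing in a jaw socket with 2 mm play, its flat top 48 mm above the bench. Origin: centre of its underside; z up.
- fang_medium_tip (a point): Centre of the blunt, rounded top (10 mm across) of the medium fang: a plain steel cone, 19 mm thick at its foot, standing 44 mm proud of its sleeve when fully out, so its top is then about 92 mm above the bench. It moves down with the fang.
- fang_medium (a joint): How far this fang has been pressed straight down into its sleeve, m: 0 fully out (it starts between 0 and 0.003), 0.024 at the hard stop. It slides against friction of about 2.5 N, has no return to speak of and stays where it is left.
- sleeve_medium: Dark steel sleeve of the medium fang: loose upright cylinder 38 mm across and 34 mm high, standing in a jaw socket with 2 mm play, its flat top 48 mm above the bench. Origin: centre of its underside; z up.
- fang_long_tip (a point): Centre of the blunt, rounded top (9 mm across) of the long fang: a plain steel cone, 18 mm thick at its foot, standing 60 mm proud of its sleeve when fully out, so its top is then about 108 mm above the bench. It moves down with the fang.
- fang_long (a joint): How far this fang has been pressed straight down into its sleeve, m: 0 fully out (it starts between 0 and 0.003), 0.024 at the hard stop. It slides against friction of about 2.5 N, has no return to speak of and stays where it is left.
- sleeve_long: Dark steel sleeve of the long fang: loose upright cylinder 38 mm across and 34 mm high, standing in a jaw socket with 2 mm play, its flat top 48 mm above the bench. Origin: centre of its underside; z up.
- jar: Small capped amber glass jar, loose, 38 mm across and 32 mm high, standing on the jaw's top between the fangs. Origin: centre of its underside. Leave alone.
- spare_fang: Loose spare steel fang standing on the bench beside the jaw (+y side), 22 mm across at the foot, 58 mm high; it is not in a sleeve. Origin: centre of its underside. Leave alone.
- spatula: Plasterer's spatula with a wooden handle and a flat steel blade, loose, 200 mm long, about 20 mm high, lying along its own x beside the jaw (-y side). Origin: middle of its length, on the bench. Leave alone.
There are look-alikes about, which are no part of the job. What is shaped like the sleeve_long but purple is not meant. Leave any pink or yellow look-alike of the sleeve_medium alone.

How it is judged:
On the way, in this order (a step that is already met when the one before it is completed fails the run):
1. the shortest fang is pressed down between 9 and 22 mm (value of joint fang_short between 0.009 and 0.022 m), for 0.2 s.
2. the middle-length fang is pressed down between 9 and 22 mm (value of joint fang_medium between 0.009 and 0.022 m), for 0.2 s.
3. the longest fang is pressed down between 9 and 22 mm (value of joint fang_long between 0.009 and 0.022 m), for 0.2 s.
At the end, for the whole second after the job is handed in: All three fangs are pressed 9 to 22 mm into their sleeves (hard stop at 24 mm); every sleeve is at rest, upright in its socket within 6 degrees and 8 mm of where it began; the jar, spare fang and spatula are within 20 mm of where they began (all of step 1 and all of step 2 and all of step 3 and distance of each of sleeve_short, sleeve_medium, sleeve_long from where it was at the start of the episode below 0.008 m and angle between each of sleeve_short, sleeve_medium, sleeve_long's own z axis and vertical below 0.1 rad and linear speed of each of sleeve_short, sleeve_medium, sleeve_long below 0.02 m/s and distance of each of jar, spare_fang, spatula from where it was at the start of the episode below 0.02 m); the robot touches nothing.
It fails at once if the middle-length fang pressed before the shortest is down (value of joint fang_medium above 0.006 m and value of joint fang_short below 0.009 m).
It fails at once if the longest fang pressed before the middle-length one is down (value of joint fang_long above 0.006 m and value of joint any of fang_medium, fang_short below 0.009 m).
It fails at once if a fang unit pressed hard: more than 15 N from the fingers (contact force between the fingers and sleeve_short above 15 N or contact force between the fingers and sleeve_medium above 15 N or contact force between the fingers and sleeve_long above 15 N).
It fails at once if a fang sleeve lifted out of or knocked in its socket (8 mm) (distance of any of sleeve_short, sleeve_medium, sleeve_long from where it was at the start of the episode above 0.008 m).
It fails at once if the jar, the spare fang or the spatula moved more than 20 mm (distance of any of jar, spare_fang, spatula from where it was at the start of the episode above 0.02 m).
It also fails if it takes over 48 s, if anything falls off the work surface, if the arm or the gripper's body presses on something with over 40 N, if the wrist force passes 120 N, or if a joint passes its speed limit or range.

## Working session

There is one attempt and no reset: what is moved stays moved. The work goes in short steps, Python scripts to look and compute and a tool call to move; the robot and the scene stay as the last step left them, time stands still between calls to the robot, and variables do not carry over. Pictures are saved under pics/ and viewed, about 8 in all and at most 12, crops included, and the job is handed in when it is done.

Besides the shell and the picture viewer there is one more tool, called after "Emit:" in YAML: its name, and indented under it one key for each argument. carry_out: Moves the arm, as the interface text tells. Its arguments: {"type":"object","properties":{"steps":{"type":"array"},"squeeze":{"type":"number"}},"required":["steps"]}

```bash
mkdir -p pics
python3 - <<'E'
from station import telemetry, grab_frame, camera_params
import cv2, numpy as np
print(telemetry.get_state())
for n in ("top","side"):
    p,d=grab_frame(n); cv2.imwrite(f"pics/{n}0.png",cv2.cvtColor(p,cv2.COLOR_RGB2BGR)); np.save(f"{n}0.npy",d)
    print(camera_params(n))
print(camera_params("wrist"))
E
```

```text
{'time_s': 0.0, 'joint_positions': array([ 1.51255619e+00,  3.85578080e-01,  6.65379903e-03, -5.12990886e-04,
       -1.19397513e+00, -2.58617418e-01]), 'qd': array([ 7.52921678e-04,  1.68581844e-04, -3.06986935e-04,  5.98611398e-05,
        2.07129201e-03, -2.15883486e-04]), 'joint_torque': array([ 3.68909980e-05, -3.90659630e+01,  1.87404370e+01,  4.21958864e+00,
        1.10141945e-02, -1.93395322e-04]), 'tcp_pos': array([0.19452047, 0.59334347, 0.22145546]), 'tcp_rot': array([ 0.11171738, -0.11153067, -0.6974836 ,  0.69899697]), 'wrist_force': array([ 0.1223532 , -0.1194319 , -0.30925302]), 'wrist_torque': array([-2.42365465e-02, -2.11121408e-05,  1.37633481e-02]), 'finger_gap': 0.08678328684242573}
{'mtx': array([[482.82701877,   0.        , 272.49178903],
       [  0.        , 482.82701877, 208.90014118],
       [  0.        ,   0.        ,   1.        ]]), 'R': array([[ 0.01996495, -0.99979902,  0.00182071],
       [-0.98636338, -0.01999415, -0.16336314],
       [ 0.16336671,  0.00146566, -0.98656433]]), 't': array([0.05428028, 0.57067536, 0.90766139])}
{'mtx': array([[529.404
[... 157 characters left out ...]
9892487, -0.04145779, -0.02074485],
       [-0.00941101,  0.61952183, -0.78492301],
       [ 0.04539306, -0.78388389, -0.61924593]]), 't': array([0.54754551, 0.03793595, 1.2363168 ])}
{'mtx': array([[375.40866271,   0.        , 276.564218  ],
       [  0.        , 375.40866271, 211.54422566],
       [  0.        ,   0.        ,   1.        ]]), 'hand_eye': array([[-1.12298457e-03,  9.63584042e-01,  2.67403316e-01,
        -7.32182177e-02],
       [ 7.36892630e-06, -2.67403476e-01,  9.63584652e-01,
        -1.62424762e-01],
       [ 9.99999369e-01,  1.08406117e-03,  2.93189398e-04,
        -2.00572537e-04],
       [ 0.00000000e+00,  0.00000000e+00,  0.00000000e+00,
         1.00000000e+00]])}
```

View pics/top0.png

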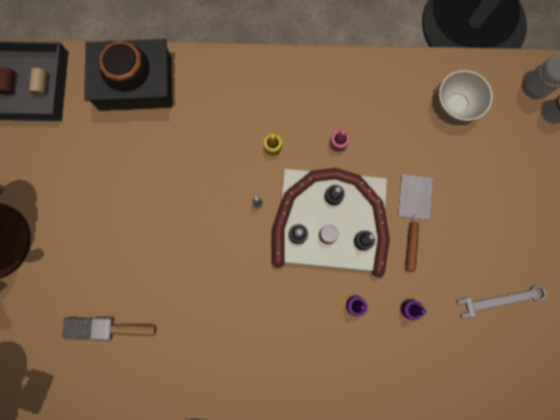

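View pics/side0.png

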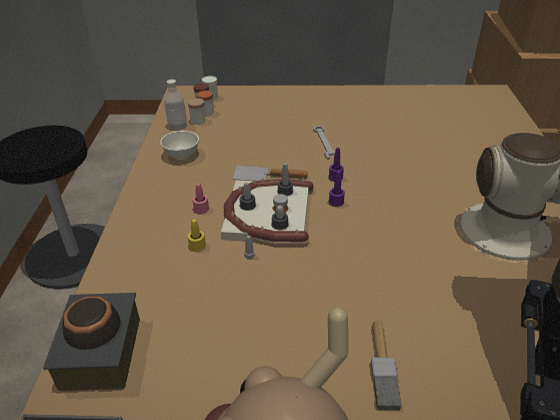

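Top view: candidate sleeved fangs are the dark units in the jaw at (335,194), (299,234) and (366,240). The look-alikes are yellow (273,143), pink (340,140) and purple (357,306), (414,310), with the bare spare fang at (257,202). In the side view the dark units are short (280,210), medium (247,190) and long (285,175). I'll measure them now and take one close crop.

Run:
```python
from station import camera_params
import cv2, numpy as np
def cloud(n):
    c=camera_params(n); d=np.load(f"{n}0.npy"); v,u=np.mgrid[:420,:560]
    P=np.stack([u,v,np.ones_like(u)],-1)@np.linalg.inv(c["mtx"]).T*d[...,None]
    return (P-c["t"])@c["R"],d
T,dt=cloud("top"); S,ds=cloud("side")
for (u,v) in [(335,194),(299,234),(366,240),(329,234),(257,202)]:
    w=T[v-12:v+13,u-12:u+13].reshape(-1,3); zm=w[:,2].max(); k=w[w[:,2]>zm-.006]
    c=k.mean(0); sl=w[abs(w[:,2]-.048)<.003]
    m=(np.hypot(*(S[...,:2]-c[:2]).transpose(2,0,1))<.022)&(ds>0)
    q=S[m]; qm=q[q[:,2]>q[:,2].max()-.006]
    print((u,v),"top tip",c.round(4),zm.round(4),len(k),"sleeve",sl.mean(0).round(4),"side",qm.mean(0).round(4),q[:,2].max().round(4),len(qm))
# jaw flat
g=T[215:225,300:320].reshape(-1,3); print("jaw flat",g.mean(0))
for (u,v) in [(284,170),(387,178),(285,264),(376,268)]: print((u,v),T[v,u].round(3))
im=cv2.imread("pics/side0.png")[140:270,180:350]; a=cv2.resize(im,None,fx=3,fy=3,interpolation=cv2.INTER_CUBIC)
cv2.imwrite("pics/crop.png",a)
```

```text
(335, 194) top tip [ 0.6035 -0.0578  0.0897] 0.0925 24 sleeve [ 0.6017 -0.0565  0.0475] side [ 0.6046 -0.0545  0.0888] 0.091 17
(299, 234) top tip [0.4135 0.0643 0.9886] 0.9886 4 sleeve [0.5221 0.0148 0.0477] side [ 0.4135  0.0644 -0.0005] 0.0029 182
(366, 240) top tip [0.4135 0.0643 0.9886] 0.9886 4 sleeve [ 0.5125 -0.114   0.0476] side [ 0.4135  0.0644 -0.0005] 0.0029 182
(329, 234) top tip [0.4135 0.0643 0.9886] 0.9886 5 sleeve [ 0.5183 -0.0319  0.049 ] side [ 0.4135  0.0644 -0.0005] 0.0029 182
(257, 202) top tip [0.4135 0.0643 0.9886] 0.9886 3 sleeve [0.5863 0.0983 0.0475] side [ 0.4135  0.0644 -0.0005] 0.0029 182
jaw flat [ 0.55312976 -0.00933472  0.02380497]
(284, 170) [ 0.661  0.043 -0.001]
(387, 178) [ 0.648 -0.173 -0.001]
(285, 264) [0.464 0.038 0.   ]
(376, 268) [ 0.458 -0.141  0.031]
```

View pics/crop.png

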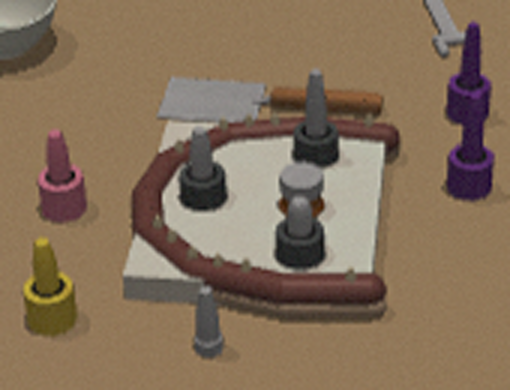

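The crop confirms it: short at crop (300,230), +y side; medium at (203,170), +x end; long at (316,110), -y side. All three are dark steel. Next I redo the tips with depth holes masked out.

Run:
```python
from station import camera_params
import numpy as np
P={}
for n in ("top","side"):
    c=camera_params(n); d=np.load(f"{n}0.npy"); v,u=np.mgrid[:420,:560]
    X=(np.stack([u,v,np.ones_like(u)],-1)@np.linalg.inv(c["mtx"]).T*d[...,None]-c["t"])@c["R"]
    P[n]=X[(d>0)&(X[...,2]<.13)&(X[...,2]>-.01)]
for name,x,y in [("S",.521,.015),("M",.603,-.057),("L",.512,-.115),("jar",.518,-.045),("spare",.586,.098)]:
    for n in P:
        q=P[n][np.hypot(P[n][:,0]-x,P[n][:,1]-y)<.03]
        if name=="S" : q=q[np.hypot(q[:,0]-.518,q[:,1]+.045)>.03]
        zm=np.sort(q[:,2])[-2]; k=q[q[:,2]>zm-.007]
        b=q[(abs(q[:,2]-.048)<.0025)] 
        print(name,n,zm.round(4),k.mean(0).round(4),len(k),"sleeve mid",((b.max(0)+b.min(0))/2)[:2].round(4) if len(b) else 0, len(b))
```

```text
S top 0.0794 [0.5226 0.015  0.0754] 46 sleeve mid [0.5236 0.0148] 159
S side 0.078 [0.5234 0.018  0.0744] 25 sleeve mid [0.5237 0.0183] 79
M top 0.0918 [ 0.6034 -0.0569  0.0885] 34 sleeve mid [ 0.604  -0.0579] 159
M side 0.0901 [ 0.6046 -0.0541  0.0881] 20 sleeve mid [ 0.6039 -0.0529] 58
L top 0.1091 [ 0.5129 -0.1161  0.1055] 24 sleeve mid [ 0.5133 -0.1165] 157
L side 0.1061 [ 0.5143 -0.1146  0.1037] 17 sleeve mid [ 0.5135 -0.1123] 66
jar top 0.0588 [ 0.5234 -0.0454  0.0554] 243 sleeve mid [ 0.5167 -0.0332] 6
jar side 0.0578 [ 0.5238 -0.0428  0.0546] 119 sleeve mid [ 0.5227 -0.0435] 21
spare top 0.06 [0.5887 0.0985 0.0574] 21 sleeve mid [0.5889 0.0978] 7
spare side 0.0589 [0.5895 0.1002 0.0555] 17 sleeve mid [0.5889 0.1018] 12
```

Run:
```python
from station import camera_params,telemetry
import numpy as np
from scipy.spatial.transform import Rotation as R
q=telemetry.get_state()["tcp_rot"]; print(R.from_quat(q,scalar_first=True).as_matrix().round(3))
c=camera_params("side"); d=np.load("side0.npy"); v,u=np.mgrid[:420,:560]
X=(np.stack([u,v,np.ones_like(u)],-1)@np.linalg.inv(c["mtx"]).T*d[...,None]-c["t"])@c["R"]
X=X[d>0]
for y0 in np.arange(-.2,.75,.1):
    row=[]
    for x0 in np.arange(.1,.8,.1):
        q=X[(X[:,1]>=y0)&(X[:,1]<y0+.1)&(X[:,0]>=x0)&(X[:,0]<x0+.1)]
        row.append(f"{q[:,2].max():.2f}" if len(q) else "--")
    print(f"{y0:.1f}",row)
```

```text
[[-0.95  -0.001 -0.312]
 [ 0.312 -0.002 -0.95 ]
 [-0.    -1.     0.002]]
-0.2 ['0.00', '0.01', '0.09', '0.05', '0.11', '0.04', '0.00']
-0.1 ['0.01', '0.01', '0.09', '0.04', '0.09', '0.09', '0.08']
0.0 ['0.01', '0.00', '0.00', '0.04', '0.08', '0.04', '0.08']
0.1 ['0.00', '0.00', '0.00', '0.01', '0.06', '0.00', '0.00']
0.2 ['0.00', '0.00', '0.02', '0.00', '0.00', '0.00', '0.08']
0.3 ['0.00', '0.00', '0.02', '0.00', '0.00', '0.00', '0.09']
0.4 ['0.34', '0.33', '0.02', '0.00', '0.00', '0.00', '0.08']
0.5 ['0.34', '0.44', '--', '0.33', '0.26', '0.17', '0.05']
0.6 ['--', '0.43', '--', '0.27', '0.27', '--', '--']
0.7 ['--', '--', '--', '--', '--', '--', '--']
```

Emit:
carry_out:
  steps:
    - [[0,0,0,0,-20,0,255],[0,0,0,0,-40,0,255],[0,0,0,0,-40,0,255],[0,0,0,0,-40,0,255],[0,0,0,10,-38,0,255],[0,0,0,20,-33,0,255],[0,0,0,23,-30,0,255],[0,0,0,23,-30,0,255],[0,0,0,23,-30,0,255],[0,0,0,23,-30,0,255],[0,0,0,23,-30,0,255],[0,0,0,23,-30,0,255]]
  squeeze: 10

```text
time_s: 1.1
tcp_pos: [0.3631, 0.2011, 0.2226]
tcp_rot: [-0.111, 0.111, 0.698, -0.698]
wrist_force: [0.6, 0.1, 0.3]
finger_gap: 0.0153
```

Emit:
carry_out:
  steps:
    - [[0,0,0,23,-27,0,255],[0,0,0,23,-27,0,255],[0,0,0,23,-27,0,255],[0,0,0,23,-27,0,255],[0,0,0,23,-27,0,255],[0,0,0,23,-27,-10,255],[0,0,0,14,-15,-20,255],[0,0,0,8,-10,-25,255],[0,0,0,0,0,-20,255],[0,0,0,0,0,-10,255],[0,0,0,0,0,0,255],[0,0,0,0,0,0,255]]

```text
time_s: 2.1
tcp_pos: [0.5227, 0.0161, 0.1377]
tcp_rot: [0.111, -0.111, -0.698, 0.699]
wrist_force: [0.4, -0.4, 0.7]
finger_gap: 0.0009
```

```bash
cat > w.py <<'E'
import sys,numpy as np,cv2
from station import telemetry, grab_frame, camera_params
from scipy.spatial.transform import Rotation as R
s=telemetry.get_state(); p,d=grab_frame("wrist"); c=camera_params("wrist")
M=R.from_quat(s["tcp_rot"],scalar_first=True).as_matrix(); H=c["hand_eye"]; t=s["tcp_pos"]
print("t",s["time_s"],"tcp",t.round(4),"F",s["wrist_force"].round(2),"gap",round(s["finger_gap"],4))
v,u=np.mgrid[:420,:560]
C=np.stack([u,v,np.ones_like(u)],-1)@np.linalg.inv(c["mtx"]).T*d[...,None]
X=(C@H[:3,:3].T+H[:3,3])@M.T+t; ok=d>0
for n,x,y,z in [("S",.523,.016,.078),("M",.604,-.056,.091),("L",.5135,-.1155,.107)]:
    m=ok&(np.hypot(X[...,0]-x,X[...,1]-y)<.02)&(X[...,2]<min(.115,t[2]-.008))&(X[...,2]>.04); q=X[m]
    if len(q)<30: continue
    zm=np.sort(q[:,2])[-4]; k=q[q[:,2]>zm-.005]; b=q[abs(q[:,2]-.048)<.002]
    print(n,"zmax",zm.round(4),"tip",k.mean(0).round(4),len(k),"sleeve mid",((b.max(0)+b.min(0))/2)[:2].round(4) if len(b) else "")
if len(sys.argv)>1: cv2.imwrite(f"pics/{sys.argv[1]}.png",cv2.cvtColor(p,cv2.COLOR_RGB2BGR))
E
python3 w.py w1
```

```text
t 2.1 tcp [0.5227 0.0161 0.1377] F [ 0.39 -0.4   0.69] gap 0.0009
S zmax 0.078 tip [0.525  0.0132 0.0757] 432 sleeve mid [0.5244 0.0141]
M zmax 0.0922 tip [ 0.6049 -0.0579  0.0902] 413 sleeve mid [ 0.6048 -0.0579]
L zmax 0.1082 tip [ 0.5152 -0.117   0.1062] 317 sleeve mid [ 0.5146 -0.1172]
```

View pics/w1.png

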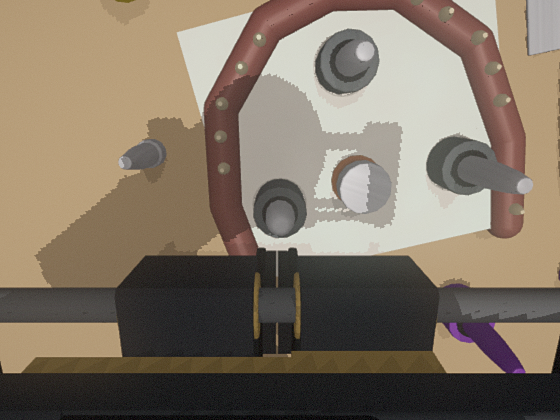

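The wrist view shows the fingers just behind the short fang (280,215), with the jar clear at (362,185), medium at (347,60) and long at (490,175). I'll nudge by (+1.5,-2) mm and go down to just above the fang.

Emit:
carry_out:
  steps:
    - [[0,0,0,1.5,-2,-12,255],[0,0,0,0,0,-20,255],[0,0,0,0,0,-14,255],[0,0,0,0,0,-7,255],[0,0,0,0,0,-2,255],[0,0,0,0,0,-2,255],[0,0,0,0,0,0,255],[0,0,0,0,0,0,255]]

```text
time_s: 2.82
tcp_pos: [0.5249, 0.0142, 0.0816]
tcp_rot: [-0.111, 0.112, 0.699, -0.698]
wrist_force: [0.5, -0.1, 0.8]
finger_gap: 0.0004
```

Emit:
carry_out:
  steps:
    - [[0,0,0,0,0,-1,255],[0,0,0,0,0,-1,255],[0,0,0,0,0,-1,255],[0,0,0,0,0,-1,255],[0,0,0,0,0,-1,255],[0,0,0,0,0,-1,255],[0,0,0,0,0,-1,255],[0,0,0,0,0,-1,255],[0,0,0,0,0,0,255]]

```text
time_s: 3.57
tcp_pos: [0.5243, 0.0139, 0.0724]
tcp_rot: [0.111, -0.112, -0.698, 0.698]
wrist_force: [-0.6, -0.0, 1.8]
finger_gap: 0.0001
```

Emit:
carry_out:
  steps:
    - [[0,0,0,0,0,-1,255],[0,0,0,0,0,-1,255],[0,0,0,0,0,-1,255],[0,0,0,0,0,-1,255],[0,0,0,0,0,-1,255],[0,0,0,0,0,-1,255]]

```text
time_s: 4.07
tcp_pos: [0.5243, 0.0139, 0.0665]
tcp_rot: [-0.111, 0.112, 0.698, -0.698]
wrist_force: [-0.1, 0.1, 3.8]
finger_gap: 0.001
```

```bash
python3 w.py w2
```

```text
t 4.0667 tcp [0.5243 0.0139 0.0665] F [-0.12  0.13  3.82] gap 0.001
S zmax 0.0583 tip [0.5322 0.0111 0.0559] 127 sleeve mid [0.5251 0.0136]
M zmax 0.0583 tip [ 0.6032 -0.0514  0.0558] 121 sleeve mid [ 0.6049 -0.0577]
L zmax 0.0584 tip [ 0.5184 -0.1126  0.056 ] 281 sleeve mid [ 0.5145 -0.1149]
```

View pics/w2.png

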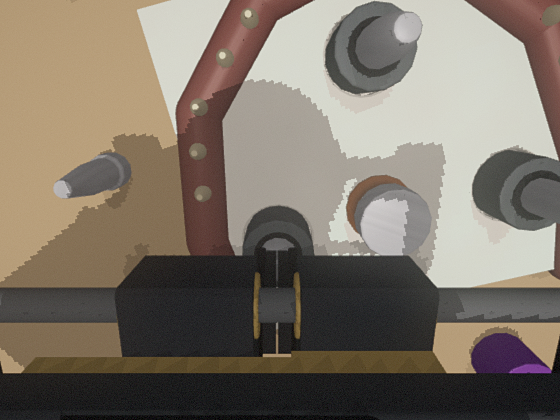

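The fingertips are on the short fang (277,240) at about 3 N, roughly 11 mm down. I'll press the rest, hold, then lift and check.

Emit:
carry_out:
  steps:
    - [[0,0,0,0,0,-1,255],[0,0,0,0,0,-1,255],[0,0,0,0,0,-1,255],[0,0,0,0,0,-0.5,255],[0,0,0,0,0,0,255],[0,0,0,0,0,0,255]]

```text
time_s: 4.62
tcp_pos: [0.5243, 0.0139, 0.0629]
tcp_rot: [-0.111, 0.112, 0.698, -0.698]
wrist_force: [0.7, -0.6, 0.6]
finger_gap: 0.0005
```

Emit:
carry_out:
  steps:
    - [[0,0,0,0,0,2,255],[0,0,0,0,0,8,255],[0,0,0,0,0,20,255],[0,0,0,0,0,25,255],[0,0,0,0,0,20,255],[0,0,0,0,0,0,255],[0,0,0,0,0,0,255]]

```text
time_s: 5.2
tcp_pos: [0.5246, 0.0141, 0.1396]
tcp_rot: [-0.111, 0.112, 0.699, -0.698]
wrist_force: [-0.5, -0.2, 0.4]
finger_gap: 0.0005
```

```bash
python3 w.py
```

```text
t 5.2 tcp [0.5246 0.0141 0.1396] F [-0.47 -0.18  0.38] gap 0.0005
S zmax 0.064 tip [0.525  0.0131 0.0615] 379 sleeve mid [0.5244 0.0142]
M zmax 0.0921 tip [ 0.6048 -0.0579  0.0901] 399 sleeve mid [ 0.6049 -0.0578]
L zmax 0.1082 tip [ 0.5153 -0.117   0.1061] 308 sleeve mid [ 0.5145 -0.1173]
```

Short fang is now about 14 mm down and its sleeve hasn't moved. On to the medium one.

Emit:
carry_out:
  steps:
    - [[0,0,0,15,-13,0,255],[0,0,0,25,-22,0,255],[0,0,0,25,-22,0,255],[0,0,0,12,-11,0,255],[0,0,0,3.5,-3.5,-10,255],[0,0,0,0,0,-16,255],[0,0,0,0,0,-12,255],[0,0,0,0,0,-5,255],[0,0,0,0,0,0,255],[0,0,0,0,0,0,255]]

```text
time_s: 6.08
tcp_pos: [0.6041, -0.0574, 0.0945]
tcp_rot: [0.112, -0.111, -0.698, 0.698]
wrist_force: [0.1, 1.0, 0.2]
finger_gap: 0.0003
```

Emit:
carry_out:
  steps:
    - [[0,0,0,0,0,-1,255],[0,0,0,0,0,-1,255],[0,0,0,0,0,-1,255],[0,0,0,0,0,-1,255],[0,0,0,0,0,-1,255],[0,0,0,0,0,-1,255],[0,0,0,0,0,-1,255],[0,0,0,0,0,-1,255],[0,0,0,0,0,-1,255]]

```text
time_s: 6.83
tcp_pos: [0.6049, -0.0576, 0.0863]
tcp_rot: [-0.111, 0.112, 0.698, -0.698]
wrist_force: [-0.8, 1.0, 1.7]
finger_gap: 0.0007
```

Continue to z ≈ 0.077, hold, lift.

Emit:
carry_out:
  steps:
    - [[0,0,0,0,0,-1,255],[0,0,0,0,0,-1,255],[0,0,0,0,0,-1,255],[0,0,0,0,0,-1,255],[0,0,0,0,0,-1,255],[0,0,0,0,0,-1,255]]

```text
time_s: 7.33
tcp_pos: [0.6048, -0.0576, 0.08]
tcp_rot: [-0.111, 0.112, 0.698, -0.698]
wrist_force: [-0.1, 1.1, 2.8]
finger_gap: 0.0005
```

Emit:
carry_out:
  steps:
    - [[0,0,0,0,0,-1,255],[0,0,0,0,0,-1,255],[0,0,0,0,0,-0.5,255],[0,0,0,0,0,0,255],[0,0,0,0,0,0,255],[0,0,0,0,0,0,255]]

```text
time_s: 7.83
tcp_pos: [0.6047, -0.0576, 0.0774]
tcp_rot: [-0.112, 0.112, 0.698, -0.698]
wrist_force: [0.6, 0.5, 0.4]
finger_gap: 0.0007
```

Emit:
carry_out:
  steps:
    - [[0,0,0,0,0,2,255],[0,0,0,0,0,8,255],[0,0,0,0,0,20,255],[0,0,0,0,0,25,255],[0,0,0,0,0,20,255],[0,0,0,0,0,0,255],[0,0,0,0,0,0,255]]

```text
time_s: 8.42
tcp_pos: [0.6051, -0.0576, 0.1543]
tcp_rot: [-0.111, 0.113, 0.699, -0.698]
wrist_force: [-0.8, -0.3, 0.1]
finger_gap: 0.0004
```

```bash
python3 w.py
python3 - <<'E'
from station import grab_frame
import cv2
p,d=grab_frame("side"); cv2.imwrite("pics/side1.png",cv2.resize(cv2.cvtColor(p,cv2.COLOR_RGB2BGR)[120:280,160:360],None,fx=3,fy=3))
E
```

```text
t 8.4167 tcp [ 0.6051 -0.0576  0.1543] F [-0.78 -0.3   0.13] gap 0.0004
M zmax 0.0781 tip [ 0.6058 -0.059   0.0764] 226 sleeve mid [ 0.6049 -0.0579]
```

Medium is about 14 mm down and its sleeve hasn't moved. On to the long one.

Emit:
carry_out:
  steps:
    - [[0,0,0,-15,-10,0,255],[0,0,0,-27,-18,0,255],[0,0,0,-27,-18,0,255],[0,0,0,-16,-10,0,255],[0,0,0,-5,-3,-8,255],[0,0,0,0,0,-16,255],[0,0,0,0,0,-12,255],[0,0,0,0,0,-5,255],[0,0,0,0,0,0,255],[0,0,0,0,0,0,255]]

```text
time_s: 9.35
tcp_pos: [0.5148, -0.1165, 0.111]
tcp_rot: [0.112, -0.111, -0.698, 0.698]
wrist_force: [-0.5, -0.1, -0.4]
finger_gap: 0.0002
```

Emit:
carry_out:
  steps:
    - [[0,0,0,0,0,-1,255],[0,0,0,0,0,-1,255],[0,0,0,0,0,-1,255],[0,0,0,0,0,-1,255],[0,0,0,0,0,-1,255],[0,0,0,0,0,-1,255],[0,0,0,0,0,-1,255],[0,0,0,0,0,-1,255],[0,0,0,0,0,-1,255]]

```text
time_s: 10.1
tcp_pos: [0.5149, -0.1166, 0.1028]
tcp_rot: [-0.111, 0.112, 0.698, -0.698]
wrist_force: [0.3, 0.9, 2.0]
finger_gap: 0.0007
```

Emit:
carry_out:
  steps:
    - [[0,0,0,0,0,-1,255],[0,0,0,0,0,-1,255],[0,0,0,0,0,-1,255],[0,0,0,0,0,-1,255],[0,0,0,0,0,-1,255],[0,0,0,0,0,-1,255]]

```text
time_s: 10.6
tcp_pos: [0.5149, -0.1166, 0.0965]
tcp_rot: [-0.111, 0.112, 0.698, -0.698]
wrist_force: [-0.1, 0.7, 2.8]
finger_gap: 0.0004
```

Emit:
carry_out:
  steps:
    - [[0,0,0,0,0,-1,255],[0,0,0,0,0,-1,255],[0,0,0,0,0,-1,255],[0,0,0,0,0,0,255],[0,0,0,0,0,0,255],[0,0,0,0,0,0,255]]

```text
time_s: 11.1
tcp_pos: [0.5146, -0.1166, 0.0934]
tcp_rot: [-0.112, 0.112, 0.698, -0.698]
wrist_force: [0.5, -0.4, -0.1]
finger_gap: 0.0006
```

Emit:
carry_out:
  steps:
    - [[0,0,0,0,0,2,255],[0,0,0,0,0,8,255],[0,0,0,0,0,20,255],[0,0,0,0,0,30,255],[0,0,0,-20,0,30,255],[0,0,0,-35,0,15,255],[0,0,0,-35,0,0,255],[0,0,0,-20,0,0,255],[0,0,0,0,0,0,255],[0,0,0,0,0,0,255]]

```text
time_s: 11.93
tcp_pos: [0.4039, -0.1167, 0.1995]
tcp_rot: [-0.111, 0.112, 0.698, -0.698]
wrist_force: [0.5, 1.2, 0.0]
finger_gap: 0.0004
```

```bash
python3 w.py w3
python3 - <<'E'
from station import grab_frame, camera_params
import cv2, numpy as np
p,d=grab_frame("side"); cv2.imwrite("pics/side2.png",cv2.resize(cv2.cvtColor(p,cv2.COLOR_RGB2BGR)[120:280,160:360],None,fx=3,fy=3))
c=camera_params("side"); v,u=np.mgrid[:420,:560]
X=(np.stack([u,v,np.ones_like(u)],-1)@np.linalg.inv(c["mtx"]).T*d[...,None]-c["t"])@c["R"]
X=X[(d>0)&(X[...,2]<.13)]
for n,x,y in [("S",.523,.018),("M",.604,-.054),("L",.5143,-.1146),("jar",.5238,-.0428),("spare",.5895,.1)]:
    q=X[np.hypot(X[:,0]-x,X[:,1]-y)<.025]; zm=np.sort(q[:,2])[-2]; print(n,zm.round(4),q[q[:,2]>zm-.007].mean(0).round(4))
E
```

```text
t 11.9333 tcp [ 0.4039 -0.1167  0.1995] F [0.47 1.21 0.03] gap 0.0004
S zmax 0.064 tip [0.5236 0.0123 0.0616] 302 sleeve mid [0.5238 0.0144]
L zmax 0.0947 tip [ 0.5139 -0.1183  0.0927] 188 sleeve mid [ 0.5143 -0.1174]
S 0.0622 [0.5232 0.0178 0.0591]
M 0.0789 [ 0.6045 -0.0549  0.0759]
L 0.0918 [ 0.5137 -0.115   0.0892]
jar 0.0586 [ 0.5241 -0.0435  0.055 ]
spare 0.0579 [0.5898 0.1008 0.0557]
```

View pics/side2.png

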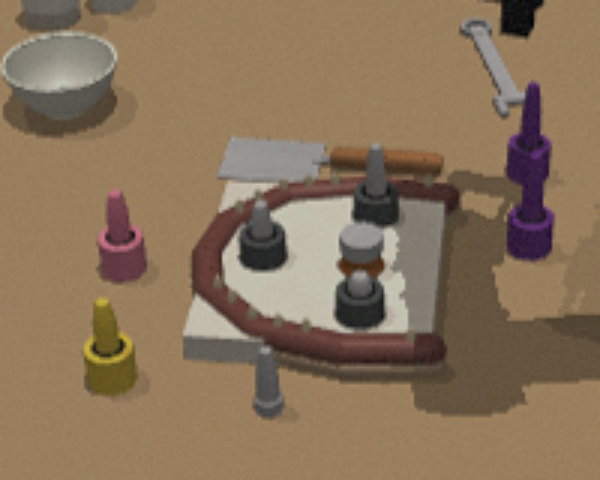

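The picture shows the three fangs set lower in upright sleeves, at (360,300), (262,240) and (376,190). The jar, spare fang and spatula are in place and the arm is clear, so I'm handing in.

```bash
python3 -c "
from station import ticket
print(ticket.hand_in())"
```

```text
the job is handed in; nothing more can be done
None
```

I pressed the short, medium and long fangs down in that order with the shut fingertips, going slowly. The job is handed in at about 12 s of the 48 s allowed; hand-in gives no verdict.

- **Depth:** every reading falls within the 9–22 mm band.

| Fang | Wrist camera | Side camera |
|---|---|---|
| Short | 14 mm | 16 mm |
| Medium | 14 mm | 11–13 mm |
| Long | 13.5 mm | 14–16 mm |

- **Disagreement:** the two cameras differ by 1–3 mm. The fingertip heights at the bottom of each press (0.063, 0.077 and 0.093 m) put all three at about 15 mm.
- **Force:** the wrist readings at the end of each move never passed about 4 N. I did not see the force within a move, so brief peaks went unrecorded.
- **Sleeves:** all three stand upright. Each measured within about 1 mm of its starting position in the wrist camera, though the medium one was last measured before the long press.
- **Other items:** the jar and spare fang measured within about 1 mm of where they began. I only checked the spatula by eye; it looked undisturbed. The arm is clear of everything.

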